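# Backing plate under the punching bridge

## Robot

A 6-joint arm with a two-finger parallel gripper is mounted at the origin on a cart in front of the work surface, level with it; the furniture and walls round the work are solid. World frame = base frame: x ahead of the robot, y to its left, z up, the work surface at z = 0. Lengths are in mm, angles in rad, forces in N, time in s.
With the tool pointing down it reaches from about 325 to 875 mm from the base axis. Payload 4.4 kg.
Tool frame: the origin (TCP) lies midway between the tips of the shut fingers; the grasp point (between the pads) lies 19 mm behind it; z points along the fingers, y is the line along which they close (so a half turn about z gives the same grasp; the last joint's range is limited). The gripper opens to 85 mm and grips with 20 to 120 N. Pads are 22 mm wide; open, the fingers measure 114 mm over their backs; the gripper's body (76 mm by 85 mm) begins 54 mm behind the grasp point. The pads swing forward as they close: fully open they stand 13 mm farther back than shut.
Start: joints at [1.046, 0.207, 1.542, -0, 1.393, -0.15], TCP at [210.509, 535.082, 231.282] pointing down, gripper open.
Joint ranges: [-2.73, 2.73], [-0.86, 2.22], [0.23, 2.46], [-1.11, 4.25], [0.08, 2.63], [-2.82, 2.82]. Speed limits (rad/s): [2.79, 2.79, 3.14, 3.14, 3.14, 3.14].

## Interface

Orientations are given as a 3x3 rotation matrix whose columns are the frame's x, y, z axes.
In Python, from plant import monitor, snapshot, camera_info, job gives the robot as it stands. The module is installed in compiled form; this text tells all that it offers.
- The arm moves only by the tool step_arm, never from a script. Its argument "increments" is a list of rows, each a list of 7 numbers: the shift along the tool's x, y, z in mm, then the turn, a rotation vector about the tool's x, y, z in degrees, then the opening, from 0 (shut) to 1 (fully open). A call has exactly 5 rows; each row is the pose to reach, as a shift and turn from the pose commanded when the call began, along the tool's axes at that moment; what a row does not reach only later rows make up. A row lasts 1/10 s, in which the tool goes at most 50 mm and 8.59 degrees, less where a joint would pass 70% of its speed; a pose out of reach is approached as far as the arm can. A call with a gripper value outside its range is refused whole. The fingers move at their own pace and stop on an object; "newtons" is the grip in N (left out, the last holds). Time passes only in rows, so rows that repeat a pose let the fingers close, or fill a call up. It gives the time, the measured TCP pose, the force, the opening and the grip force at its end, in the units of the state.
- monitor.sense(): the state, without advancing time (a new reading comes with each control period).
- snapshot(name): name is "side" or "top" or "wrist"; returns the picture (480x640x3 uint8, red, green, blue); there is no depth.
- camera_info(name): a dict with "fx", "fy", "cx", "cy" (pixels), "extrinsics" (4x4, takes a point from world to camera coordinates); the wrist camera has in their place "T_tool_cam" (4x4, takes a point from camera to tool coordinates, whose origin is the TCP and whose axes are the flange's). Camera axes: x right, y down, z forward; pixel columns grow to the right and rows downward; lengths in mm; the calibration is good to about 2 mm. The wrist camera is an equidistant fisheye: a pixel r from the principal point sees the ray r / f radians off the axis. A picture is of the moment at which its call begins: read the wrist's pose just before it. camera_info takes no time and is no camera call.
- job.finish_job(): hands the job in; it is judged then, once.
The state is a dict: "t": time; "joint_pos": joint angles; "qd": joint speeds; "joint_efforts": joint torques, N m; "tcp_pos": TCP position; "orientation": TCP orientation; "force": force on the tool from outside, world axes, zero at the start; "torque": the same for the moment, N m; "width": finger opening in mm; "finger_force": force on a finger pad.
Only numpy, scipy, OpenCV 4.12 (cv2) and the standard library are available. Lean on these libraries where they do the work, as an engineer would, in place of code of your own. Each camera call takes 0.05 s, during which the arm holds its last target. There are 200 camera calls.

## Task

The low steel punching bridge on the cutting table needs its aluminium backing plate. Using only the fingertips, push the plate along the table, end first, into the bridge's flared mouth and on beneath the bar until its front end is fully home against the stop block behind, square in its channel. Never lift or tip the plate, leave the things around it alone, and do not press the robot against the bridge.

Things in the scene. Friction and masses are not known exactly. Their poses are not given: they have to be found in the camera images.
- plate: loose rectangular bare aluminium plate lying flat on the table, 120 (its x) x 60 (its y) x 14 mm thick, 0.25 kg (varies by a third), with four small dark holes near the corners and a line scribed across its middle. Origin: centre of the underside. x along its length; the two ends are alike. It slides on the table and stays where it is left.
- bridge: low dark steel bridge screwed to the table, fixed. Origin on the table under the bar's middle; x is the way the plate goes in (roughly to the robot's left), y across, z up. Bar: x -20 to 20, y -52 to 52, z 18 to 30 mm (18 mm headroom); bush and screws on it reach z 36. Legs under its ends leave a channel y -34 to 34. Plate home: its centre at x = -10, y = 0, rear end at x = -70 mm.
- mouth (a point): point on the table at the middle of the bridge's open mouth, at x = -48 mm, y = 0 in the bridge's frame: here two wings 10 mm high, which flare out from the legs, stand about 110 mm apart inside and 123 mm outside
- stop (a point): point on the table at the middle of the face of the stop block, at x = 50 mm, y = 0 in the bridge's frame. The block is 14 mm thick and 14 mm high and stands across the channel; between it and the bar two side rails 10 mm high keep the channel 68 mm wide
- spool_1: blue thread spool standing on end, 34 mm across, 50 mm tall; bystander, origin at the centre of its underside
- spool_4: black thread spool standing on end, 34 mm across, 50 mm tall; bystander, origin at the centre of its underside
- eraser: eraser in a grey sleeve, 38x45x13 mm; bystander, origin at the centre of its underside
- tape_measure: round red tape measure, 70x64x17 mm; bystander, origin at the centre of its underside
- pin_tin: flat red tin of pins, 54x81x20 mm; bystander, origin at the centre of its underside
- masking_tape: roll of masking tape lying flat, 81 mm across, 18 mm high; bystander, origin at the centre of its underside
- spare_buckle_0: black plastic buckle, 60x72x9 mm; bystander, origin at the centre of its underside
There are look-alikes about, which are no part of the job. Of the things that look like the plate, the larger one is meant.

How it is judged:
By the outcome, as a careful person would: the job done as asked, in the order asked, and still so for the second after the job is handed in, with the robot touching nothing.
It also fails if it takes over 64 s, if anything falls off the work surface, if the arm or the gripper's body presses on something with over 40 N, if the wrist force passes 120 N, or if a joint passes its speed limit or range.

## Working session

There is one attempt and no reset: what is moved stays moved. The work goes in short steps, Python scripts to look and compute and a tool call to move; the robot and the scene stay as the last step left them, time stands still between calls to the robot, and variables do not carry over. Pictures are saved under pics/ and viewed, at most 10 in all, crops included, and the job is handed in when it is done.

Besides the shell and the picture viewer there is one more tool, called after "Emit:" by a JSON object that holds its "api" and its "payload", one argument or row to a line. step_arm: Moves the arm, as the interface text tells. Its arguments: {"type":"object","properties":{"increments":{"type":"array","items":{"type":"array","items":{"type":"number"}}},"newtons":{"type":"number"}},"required":["increments"]}

```bash
mkdir -p pics; cat > h.py <<'E'
import numpy as np, cv2
from plant import monitor, snapshot, camera_info, job
def ray(name,u,v,z=0.):
    c=camera_info(name);E=np.array(c["extrinsics"])
    d=np.array([(u-c["cx"])/c["fx"],(v-c["cy"])/c["fy"],1.])
    R=E[:3,:3];o=-R.T@E[:3,3];d=R.T@d
    return (o+d*(z-o[2])/d[2])
def pix(name,p):
    c=camera_info(name);E=np.array(c["extrinsics"]);q=E[:3,:3]@p+E[:3,3]
    return c["fx"]*q[0]/q[2]+c["cx"],c["fy"]*q[1]/q[2]+c["cy"]
E
python3 - <<'E'
from h import *
for n in("top","side"):
    cv2.imwrite(f"pics/{n}0.png",snapshot(n)[:,:,::-1])
    print(n,np.round(np.array(camera_info(n)["extrinsics"]),3).tolist(),camera_info(n)["fx"])
print({k:np.round(v,3).tolist() for k,v in monitor.sense().items()})
E
```

```text
top [[-0.017, -1.0, 0.012, -8.648], [-0.999, 0.016, -0.052, 580.646], [0.052, -0.013, -0.999, 973.618], [0.0, 0.0, 0.0, 1.0]] 487.18225928588544
side [[0.978, -0.206, 0.01, -572.783], [-0.132, -0.662, -0.738, 84.642], [0.159, 0.721, -0.674, 800.369], [0.0, 0.0, 0.0, 1.0]] 433.99707487498574
{'t': 0.1, 'joint_pos': [1.045, 0.207, 1.543, 0.0, 1.393, -0.15], 'qd': [-0.002, -0.002, -0.002, -0.002, 0.002, -0.001], 'joint_efforts': [-0.002, -38.409, -29.255, -0.0, 0.005, 0.0], 'tcp_pos': [210.163, 534.485, 230.218], 'orientation': [[-0.931, 0.366, -0.001], [0.366, 0.931, -0.002], [0.0, -0.002, -1.0]], 'force': [0.396, -0.13, -0.774], 'torque': [0.038, -0.048, -0.002], 'finger_force': 0.0, 'width': 85.229}
```

View pics/top0.png

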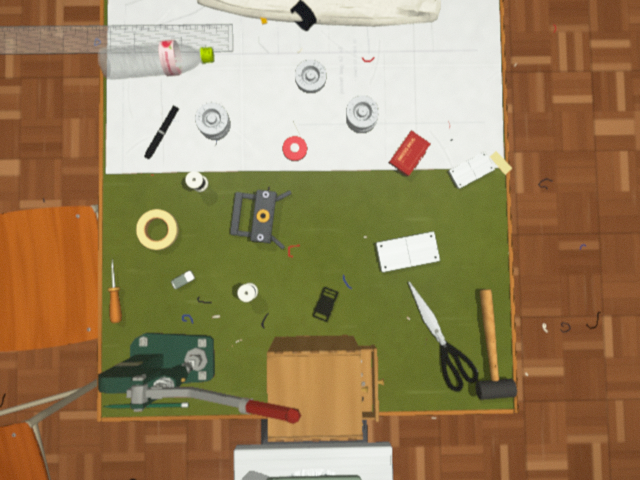

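View pics/side0.png

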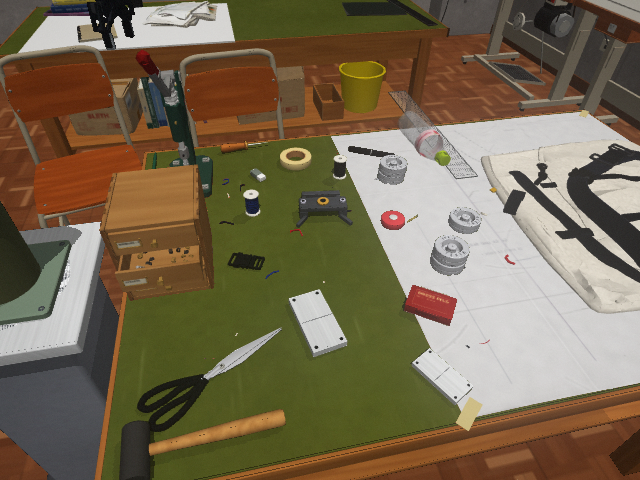

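```bash
python3 - <<'E'
import cv2
im=cv2.imread("pics/top0.png")
cv2.imwrite("pics/c1.png",cv2.resize(im[170:320,225:450],(795,530),interpolation=cv2.INTER_CUBIC))
E
```

```text
(no output)
```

View pics/c1.png

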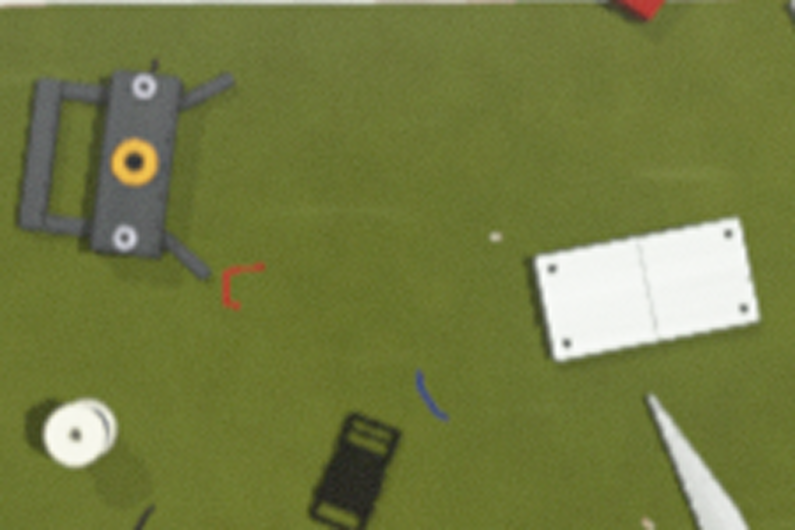

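```bash
python3 - <<'E'
from h import *
s=795/225
f=lambda p,z:ray("top",225+(p[0]+.5)/s-.5,170+(p[1]+.5)/s-.5,z)[:2]
P=np.array([f(p,14) for p in[(534,257),(739,218),(760,320),(556,360)]])
B=np.array([f(p,30) for p in[(112,70),(180,76),(160,257),(92,250)]])
St=np.array([f(p,14) for p in[(38,80),(62,82),(45,230),(20,227)]])
S=np.array([f(p,34) for p in[(144,86),(124,237)]])
for X in(P,B,St):print(np.round(X,1).tolist(),np.round(X.mean(0),1),np.round([np.linalg.norm(X[i]-X[i-1]) for i in range(4)],1))
pa=P[0]+P[3]-P[1]-P[2];print("plate ang",np.degrees(np.arctan2(pa[1],pa[0])))
d=S[0]-S[1]; print("bridge y from screws",d,"x ang",np.degrees(np.arctan2(d[0],-d[1]))  )
d=B[0]+B[1]-B[2]-B[3];print("bar d",d); d=B[0]+B[3]-B[1]-B[2];print(np.degrees(np.arctan2(d[1],d[0])))
print("bush",f((134,162),36), "stop dir",St.mean(0)-B.mean(0))
E
```

```text
[[561.7, -134.3], [582.3, -253.2], [523.4, -263.6], [502.4, -145.6]] [ 542.5 -199.2] [ 60.4 120.7  59.8 119.9]
[[671.2, 105.2], [667.2, 66.7], [564.6, 79.2], [569.2, 117.5]] [618.1  92.1] [102.8  38.7 103.4  38.6]
[[668.4, 149.6], [667.0, 135.8], [581.8, 146.3], [583.7, 160.6]] [625.2 148.1] [85.4 13.9 85.9 14.4]
plate ang 99.94719452811361
bridge y from screws [ 85.23039786 -12.16413049] x ang 81.87756665414618
bar d [204.65392121 -24.79609338]
83.63301744058988
bush [618.0998921  92.6490593] stop dir [ 7.15725056 55.98243431]
```

Emit:
{"api": "step_arm", "payload": {
  "increments": [
    [-44,-22,0,0,0,-6,1],
    [-88,-44,0,0,0,-12,1],
    [-132,-66,0,0,0,-18,1],
    [-178,-88,0,0,0,-25,1],
    [-222,-110,0,0,0,-31.4,1]
  ]
}}

```text
t: 0.6
tcp_pos: [377.4, 349.9, 230.9]
orientation: [[-0.984, -0.178, -0.0], [-0.178, 0.984, -0.0], [0.0, -0.0, -1.0]]
force: [0.7, -0.3, -0.2]
width: 85.3
finger_force: 0.0
```

```bash
cat >> h.py <<'E'
def go(x,y,z,yaw,p=None):
    "tool-frame shift to world target; yaw = world angle of tool y"
    s=monitor.sense();R=np.array(s["orientation"]);d=R.T@(np.array([x,y,z])-np.array(s["tcp_pos"]))
    T=np.array([[-np.sin(np.radians(yaw)),np.cos(np.radians(yaw)),0],[np.cos(np.radians(yaw)),np.sin(np.radians(yaw)),0],[0,0,-1.]])
    r=np.degrees(cv2.Rodrigues(R.T@T)[0].ravel())
    print("shift",np.round(d,1),"turn",np.round(r,2),"dist",round(float(np.linalg.norm(d)),1))
def st():
    s=monitor.sense();print(round(s["t"],2),np.round(s["tcp_pos"],1),"yaw",round(float(np.degrees(np.arctan2(s["orientation"][1][1],s["orientation"][0][1]))),2),"F",np.round(s["force"],1),"q",np.round(s["joint_pos"],2),"w",round(s["width"],1))
E
python3 -c "
from h import *
st(); go(560,150,230,99.9); go(493,-208,200,99.9); go(493,-208,60,99.9)
b=ray('side',208,285);print(b)
for z in(100,150,200):print(z,pix('side',[b[0],b[1],z]))"
```

```text
0.6 [377.4 349.9 230.9] yaw 100.23 F [ 0.7 -0.3 -0.2] q [ 0.58  0.08  1.69  0.    1.38 -1.17] w 85.3
shift [-144.2 -229.2    0.8] turn [-0.01 -0.03  0.33] dist 270.8
shift [ -14.7 -569.6   31. ] turn [-0.01 -0.03  0.33] dist 570.6
shift [ -14.8 -569.5  171. ] turn [-0.01 -0.03  0.33] dist 594.8
[365.88339943 -75.28225532   0.        ]
100 (np.float64(198.73762461576536), np.float64(245.7701431709027))
150 (np.float64(193.43995082679032), np.float64(223.33238010825565))
200 (np.float64(187.6083985502986), np.float64(198.6334285533929))
```

Emit:
{"api": "step_arm", "payload": {
  "increments": [
    [-28,-41,0,0,0,0,1],
    [-56,-82,0,0,0,0,1],
    [-84,-123,0,0,0,0,1],
    [-112,-164,0,0,0,0,1],
    [-130,-210,0,0,0,0,1]
  ]
}}

```text
t: 1.1
tcp_pos: [542.4, 165.6, 230.8]
orientation: [[-0.985, -0.173, 0.0], [-0.173, 0.985, 0.0], [-0.0, 0.0, -1.0]]
force: [0.0, 0.1, -0.1]
width: 85.4
finger_force: 0.0
```

Emit:
{"api": "step_arm", "payload": {
  "increments": [
    [0,-48,10,0,0,0,1],
    [5,-96,20,0,0,0,1],
    [15,-143,30,0,0,0,1],
    [35,-188,40,0,0,0,1],
    [60,-230,50,0,0,0,1]
  ]
}}

```text
t: 1.6
tcp_pos: [521.2, -71.7, 180.5]
orientation: [[-0.985, -0.172, -0.0], [-0.172, 0.985, -0.0], [0.0, -0.0, -1.0]]
force: [0.4, 0.8, 0.1]
width: 85.4
finger_force: 0.0
```

```bash
python3 -c "
from h import *
st(); go(490,-208,100,99.9); go(490,-208,40,99.9)"
```

```text
1.6 [521.2 -71.7 180.5] yaw 99.92 F [0.4 0.8 0.1] q [-0.3   0.15  1.72 -0.    1.27 -2.05] w 85.4
shift [  54.2 -128.9   80.5] turn [-0.01 -0.01  0.02] dist 161.3
shift [  54.2 -128.9  140.5] turn [-0.01 -0.01  0.02] dist 198.2
```

Emit:
{"api": "step_arm", "payload": {
  "increments": [
    [12,-30,25,0,0,0,1],
    [24,-60,50,0,0,0,1],
    [36,-90,75,0,0,0,1],
    [54,-129,100,0,0,0,1],
    [54,-129,140,0,0,0,1]
  ]
}}

```text
t: 2.1
tcp_pos: [491.8, -212.0, 42.4]
orientation: [[-0.986, -0.167, 0.005], [-0.167, 0.986, -0.005], [-0.004, -0.006, -1.0]]
force: [0.7, -0.4, -0.8]
width: 85.8
finger_force: 0.0
```

Emit:
{"api": "step_arm", "payload": {
  "increments": [
    [0,0,10,0,0,0,1],
    [0,0,22,0,0,0,1],
    [0,0,34,0,0,0,1],
    [0,0,42,0,0,0,1],
    [0,0,47,0,0,0,1]
  ]
}}

```text
t: 2.6
tcp_pos: [491.2, -205.5, -5.6]
orientation: [[-0.985, -0.174, 0.001], [-0.174, 0.985, -0.0], [-0.001, -0.001, -1.0]]
force: [-0.2, -0.1, 0.6]
width: 85.3
finger_force: 0.0
```

```bash
python3 -c "
from h import *
st(); im=snapshot('top')[:,:,::-1]; cv2.imwrite('pics/t1.png',im); w=snapshot('wrist')[:,:,::-1]
cv2.imwrite('pics/j1.png',np.hstack([cv2.resize(im[200:320,330:450],(400,400),interpolation=cv2.INTER_CUBIC),cv2.resize(w,(400,300)).repeat(1,0) if 0 else cv2.copyMakeBorder(cv2.resize(w,(400,300)),0,100,0,0,0)]))"
```

```text
2.6 [ 491.2 -205.5   -5.6] yaw 100.0 F [-0.2 -0.1  0.6] q [-0.56  0.44  1.81  0.    0.9  -2.3 ] w 85.3
```

View pics/j1.png

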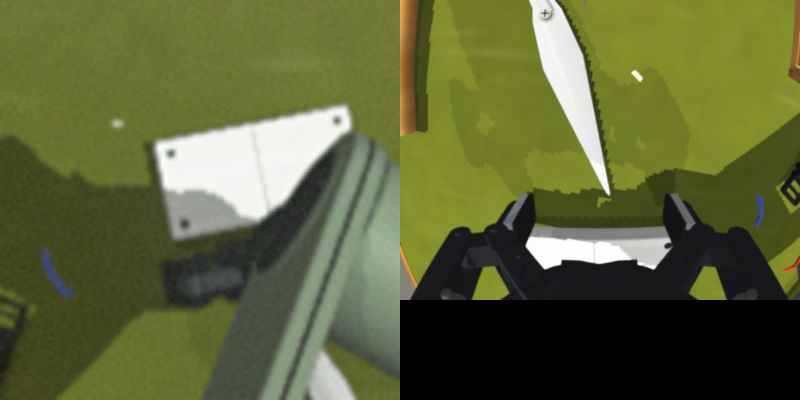

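Emit:
{"api": "step_arm", "payload": {
  "increments": [
    [-5,0,0,0,0,0,1],
    [-9,0,0,0,0,0,1],
    [-11,0,0,0,0,0,1],
    [-14,0,0,0,0,1.3,1],
    [-17,0,0,0,0,2.6,1]
  ]
}}

```text
t: 3.2
tcp_pos: [507.3, -203.0, -5.6]
orientation: [[-0.992, -0.126, -0.0], [-0.126, 0.992, 0.0], [0.0, 0.0, -1.0]]
force: [-1.4, 0.3, 1.3]
width: 85.3
finger_force: 0.7
```

Emit:
{"api": "step_arm", "payload": {
  "increments": [
    [-3.3,0.2,0,0,0,1.4,1],
    [-6.6,0.4,0,0,0,2.8,1],
    [-9.9,0.6,0,0,0,4.2,1],
    [-13.2,0.8,0,0,0,5.7,1],
    [-16.6,1,0,0,0,7.2,1]
  ]
}}

```text
t: 3.7
tcp_pos: [523.9, -199.9, -5.7]
orientation: [[-1.0, -0.0, -0.0], [-0.0, 1.0, 0.0], [0.0, 0.0, -1.0]]
force: [-2.6, 0.5, 0.5]
width: 85.5
finger_force: 0.7
```

```bash
python3 -c "
from h import *
st(); go(540.8,-196.2,-6,82.9)"
```

```text
3.7 [ 523.9 -199.9   -5.7] yaw 90.0 F [-2.6  0.5  0.5] q [-0.52  0.48  1.73 -0.    0.93 -2.09] w 85.5
shift [-16.9   3.7   0.3] turn [ 0.   -0.01  7.1 ] dist 17.3
```

Contact is gentle; finish this push, back off and lift, then look.

Emit:
{"api": "step_arm", "payload": {
  "increments": [
    [-3.4,0.7,0,0,0,1.4,1],
    [-6.8,1.5,0,0,0,2.8,1],
    [-10.2,2.2,0,0,0,4.2,1],
    [-13.6,3,0,0,0,5.7,1],
    [-17,3.7,0,0,0,7.1,1]
  ]
}}

```text
t: 4.2
tcp_pos: [540.9, -196.1, -5.7]
orientation: [[-0.992, 0.123, -0.0], [0.123, 0.992, 0.0], [0.0, 0.0, -1.0]]
force: [-1.3, 1.1, 1.0]
width: 85.3
finger_force: 0.7
```

Emit:
{"api": "step_arm", "payload": {
  "increments": [
    [6,0,0,0,0,0,1],
    [14,0,0,0,0,0,1],
    [18,0,-15,0,0,0,1],
    [20,0,-40,0,0,0,1],
    [20,0,-90,0,0,0,0.28]
  ]
}}

```text
t: 4.7
tcp_pos: [516.1, -191.7, 80.9]
orientation: [[-0.992, 0.122, -0.009], [0.122, 0.993, 0.005], [0.01, 0.004, -1.0]]
force: [-0.6, 0.3, -0.2]
width: 73.4
finger_force: 0.0
```

Emit:
{"api": "step_arm", "payload": {
  "increments": [
    [0,-35,0,0,0,8,0.28],
    [10,-75,0,0,0,16,0.28],
    [20,-115,0,0,0,24,0.28],
    [20,-150,0,0,0,32,0.28],
    [20,-180,0,0,0,40,0.28]
  ]
}}

```text
t: 5.2
tcp_pos: [477.7, -371.7, 84.3]
orientation: [[-0.677, 0.736, 0.0], [0.736, 0.677, -0.0], [-0.0, -0.0, -1.0]]
force: [0.6, -0.1, 0.1]
width: 24.4
finger_force: 0.0
```

```bash
python3 -c "
from h import *
st(); im=snapshot('top')[:,:,::-1]; cv2.imwrite('pics/t2.png',im)
cv2.imwrite('pics/c2.png',cv2.resize(im[170:320,225:450],(795,530),interpolation=cv2.INTER_CUBIC))"
```

```text
5.2 [ 477.7 -371.7   84.3] yaw 42.62 F [ 0.6 -0.1  0.1] q [-0.8   0.42  1.59 -0.    1.13 -1.55] w 24.4
```

View pics/c2.png

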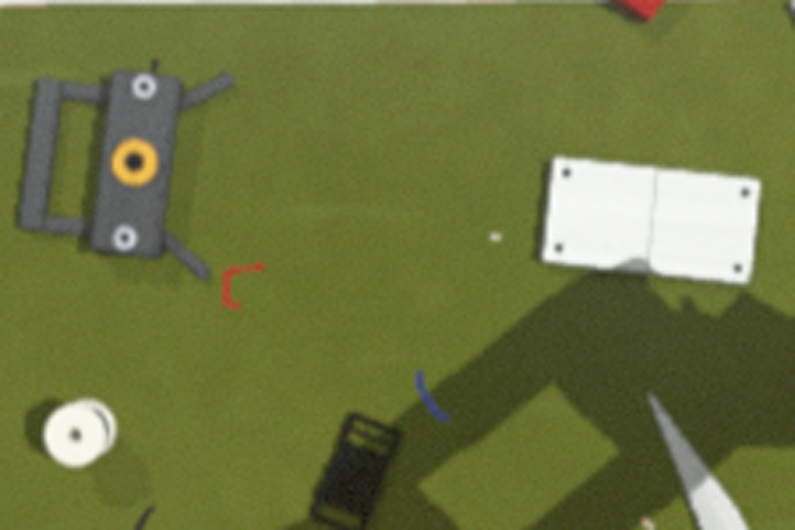

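```bash
python3 - <<'E'
from h import *
s=795/225
f=lambda p,z:ray("top",225+(p[0]+.5)/s-.5,170+(p[1]+.5)/s-.5,z)[:2]
P=np.array([f(p,14) for p in[(554,157),(760,181),(748,283),(542,262)]])
pa=P[0]+P[3]-P[1]-P[2];c=P.mean(0);a=np.degrees(np.arctan2(pa[1],pa[0]))
t=np.radians(82.9);R=np.array([[np.cos(t),np.sin(t)],[-np.sin(t),np.cos(t)]])
print(c,a,"in bridge",R@(c-[618.1,92.4]))
r=c-R[0]*(60+11+12);print("rear standoff",r)
st();go(*r,84,-7.1);go(*r,5,-7.1)
E
```

```text
[ 581.58538121 -202.3512825 ] 82.85325409226564 in bridge [-2.97004372e+02 -1.97071367e-01]
rear standoff [ 571.32645864 -284.71483334]
5.25 [ 477.5 -376.8   84.9] yaw 42.25 F [-0.6 -3.   0.1] q [-0.81  0.43  1.58 -0.    1.13 -1.54] w 24.1
shift [  5.1 131.4   0.5] turn [-3.000e-02  3.300e-01  4.935e+01] dist 131.5
shift [  5.5 131.6  79.5] turn [-3.000e-02  3.300e-01  4.935e+01] dist 153.9
```

Emit:
{"api": "step_arm", "payload": {
  "increments": [
    [1,20,0,0,0,8.3,0.28],
    [2,45,0,0,0,16.6,0.28],
    [3,75,0,0,0,25,0.28],
    [4,105,0,0,0,33.3,0.28],
    [5,127,0,0,0,41.6,0.28]
  ]
}}

```text
t: 5.75
tcp_pos: [568.9, -278.1, 84.1]
orientation: [[-0.02, 1.0, -0.0], [1.0, 0.02, 0.001], [0.001, -0.0, -1.0]]
force: [0.1, -0.2, -0.7]
width: 23.8
finger_force: 0.0
```

Emit:
{"api": "step_arm", "payload": {
  "increments": [
    [0,0,5,0,0,7.7,0.28],
    [0,0,25,0,0,7.7,0.28],
    [0,0,40,0,0,7.7,0.28],
    [0,0,40,0,0,7.7,0.28],
    [0,0,40,0,0,7.7,0.28]
  ]
}}

```text
t: 6.25
tcp_pos: [567.7, -279.5, 43.6]
orientation: [[0.109, 0.994, -0.001], [0.994, -0.109, 0.001], [0.001, -0.001, -1.0]]
force: [-0.1, 0.2, -0.1]
width: 24.3
finger_force: 0.0
```

```bash
python3 -c "
from h import *
st();go(571.3,-284.7,6,-7.1)"
```

```text
6.25 [ 567.7 -279.5   43.6] yaw -6.28 F [-0.1  0.2 -0.1] q [-0.59  0.53  1.53  0.    1.09 -0.48] w 24.3
shift [-4.8  4.2 37.6] turn [-0.09 -0.04  0.82] dist 38.2
```

Emit:
{"api": "step_arm", "payload": {
  "increments": [
    [-5,4,10,0,0,0.8,0.28],
    [-5,4,22,0,0,0.8,0.28],
    [-5,4,30,0,0,0.8,0.28],
    [-5,4,35,0,0,0.8,0.28],
    [-5,4,37.5,0,0,0.8,0.28]
  ]
}}

```text
t: 6.75
tcp_pos: [571.3, -284.7, 5.6]
orientation: [[0.123, 0.992, -0.002], [0.992, -0.123, 0.001], [0.001, -0.002, -1.0]]
force: [-0.1, 0.2, 0.2]
width: 23.9
finger_force: 0.0
```

```bash
python3 -c "
from h import *
st();t=np.radians(82.9);X=np.array([np.cos(t),np.sin(t)])
r=np.array([618.1,92.4])
for d in(-81,-200,-140): go(*(r+X*d),6,-7.1)
im=snapshot('top')[:,:,::-1];w=snapshot('wrist')[:,:,::-1]
cv2.imwrite('pics/j2.png',np.hstack([cv2.resize(im[170:320,350:500],(400,400),interpolation=cv2.INTER_CUBIC),cv2.copyMakeBorder(cv2.resize(w,(400,300)),0,100,0,0,0)]))"
```

```text
6.75 [ 571.3 -284.7    5.6] yaw -7.07 F [-0.1  0.2  0.2] q [-0.6   0.59  1.52 -0.    1.03 -0.47] w 23.9
shift [ 2.99e+02 -0.00e+00 -2.00e-01] turn [-0.1  -0.05  0.03] dist 299.0
shift [ 1.8e+02 -1.0e-01 -3.0e-01] turn [-0.1  -0.05  0.03] dist 180.0
shift [ 2.4e+02 -1.0e-01 -2.0e-01] turn [-0.1  -0.05  0.03] dist 240.0
```

View pics/j2.png

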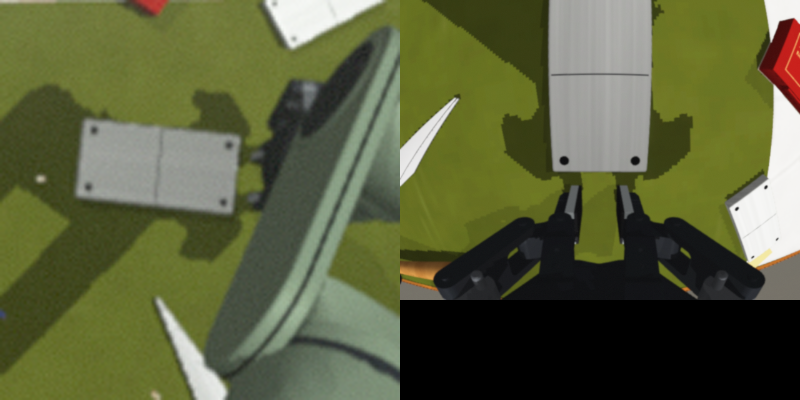

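Emit:
{"api": "step_arm", "payload": {
  "increments": [
    [3,0,0,0,0,0,0.28],
    [7,0,0,0,0,0,0.28],
    [11,0,0,0,0,0,0.28],
    [14,0,0,0,0,0,0.28],
    [20,0,0,0,0,0,0.28]
  ]
}}

```text
t: 7.35
tcp_pos: [574.8, -265.6, 7.3]
orientation: [[0.123, 0.992, 0.001], [0.992, -0.123, -0.001], [-0.001, 0.001, -1.0]]
force: [-0.7, -2.3, 1.4]
width: 24.1
finger_force: 0.7
```

Emit:
{"api": "step_arm", "payload": {
  "increments": [
    [8,0,0,0,0,0,0.28],
    [16,0,0,0,0,0,0.28],
    [24,0,0,0,0,0,0.28],
    [32,0,0,0,0,0,0.28],
    [40,0,0,0,0,0,0.28]
  ]
}}

```text
t: 7.85
tcp_pos: [579.5, -224.8, 6.9]
orientation: [[0.123, 0.992, 0.0], [0.992, -0.123, -0.0], [-0.0, 0.0, -1.0]]
force: [-0.2, -0.8, 1.0]
width: 23.9
finger_force: 0.8
```

Emit:
{"api": "step_arm", "payload": {
  "increments": [
    [8,0,0,0,0,0,0.28],
    [16,0,0,0,0,0,0.28],
    [24,0,0,0,0,0,0.28],
    [32,0,0,0,0,0,0.28],
    [40,0,0,0,0,0,0.28]
  ]
}}

```text
t: 8.35
tcp_pos: [584.3, -185.2, 6.8]
orientation: [[0.123, 0.992, -0.0], [0.992, -0.123, 0.0], [0.0, -0.0, -1.0]]
force: [0.3, -2.2, 1.4]
width: 23.9
finger_force: 0.8
```

Emit:
{"api": "step_arm", "payload": {
  "increments": [
    [8,0,0,0,0,0,0.28],
    [16,0,0,0,0,0,0.28],
    [24,0,0,0,0,0,0.28],
    [32,0,0,0,0,0,0.28],
    [40,0,0,0,0,0,0.28]
  ]
}}

```text
t: 8.85
tcp_pos: [589.2, -145.5, 6.8]
orientation: [[0.123, 0.992, -0.0], [0.992, -0.123, 0.0], [0.0, -0.0, -1.0]]
force: [-1.1, -1.5, 0.8]
width: 24.2
finger_force: 0.8
```

Emit:
{"api": "step_arm", "payload": {
  "increments": [
    [8,0,0,0,0,0,0.28],
    [16,0,0,0,0,0,0.28],
    [24,0,0,0,0,0,0.28],
    [29,0,0,0,0,0,0.28],
    [32,0,0,0,0,0,0.28]
  ]
}}

```text
t: 9.35
tcp_pos: [593.1, -113.8, 6.7]
orientation: [[0.123, 0.992, -0.0], [0.992, -0.123, 0.0], [0.0, -0.0, -1.0]]
force: [-0.2, -0.9, 1.1]
width: 23.9
finger_force: 0.7
```

```bash
python3 -c "
from h import *
st();t=np.radians(82.9);X=np.array([np.cos(t),np.sin(t)])
r=np.array([618.1,92.4])
go(*(r+X*-81),6,-7.1)
im=snapshot('top')[:,:,::-1];cv2.imwrite('pics/t3.png',im);w=snapshot('side')[:,:,::-1]
cv2.imwrite('pics/j3.png',np.hstack([cv2.resize(im[170:290,225:365],(467,400),interpolation=cv2.INTER_CUBIC),cv2.resize(w[150:300,250:375],(333,400),interpolation=cv2.INTER_CUBIC)]))"
```

```text
9.35 [ 593.1 -113.8    6.7] yaw -7.05 F [-0.2 -0.9  1.1] q [-0.33  0.53  1.62  0.    0.99 -0.21] w 23.9
shift [126.7  -0.5   0.7] turn [-0.02 -0.    0.05] dist 126.7
```

View pics/j3.png

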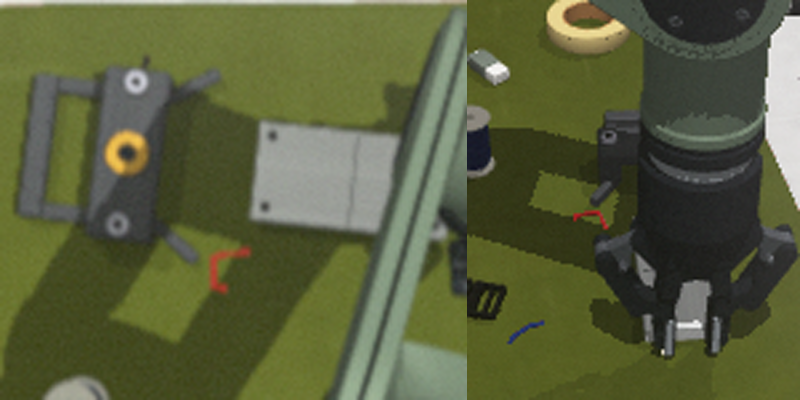

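```bash
python3 - <<'E'
from h import *
s=10/3
f=lambda p,z:ray("top",225+(p[0]+.5)/s-.5,170+(p[1]+.5)/s-.5,z)[:2]
t=np.radians(82.9);R=np.array([[np.cos(t),np.sin(t)],[-np.sin(t),np.cos(t)]])
for p,z in [((261,121),14),((250,218),14),((396,134),14),((272,135),14),((265,207),14),((53,92),10),((47,206),10),((87,91),10),((82,206),10),((220,73),10),((196,260),10)]: print(p,np.round(R@(f(p,z)-[618.1,92.4]),1))
E
```

```text
(261, 121) [-76.8 -30. ]
(250, 218) [-76.6  29.8]
(396, 134) [-159.7  -31. ]
(272, 135) [-84.4 -22.2]
(265, 207) [-84.9  22.1]
(53, 92) [ 52.1 -34.3]
(47, 206) [47.6 35.6]
(87, 91) [ 31.5 -37.2]
(82, 206) [26.4 33.3]
(220, 73) [-48.4 -57.1]
(196, 260) [-46.5  58.6]
```

Emit:
{"api": "step_arm", "payload": {
  "increments": [
    [8,0,0,0,0,0,0.28],
    [16,0,0,0,0,0,0.28],
    [24,0,0,0,0,0,0.28],
    [32,0,0,0,0,0,0.28],
    [38,0,0,0,0,0,0.28]
  ]
}}

```text
t: 9.95
tcp_pos: [597.7, -75.7, 6.7]
orientation: [[0.123, 0.992, -0.0], [0.992, -0.123, 0.0], [0.0, -0.0, -1.0]]
force: [-0.0, -0.5, -0.9]
width: 23.7
finger_force: 0.4
```

Emit:
{"api": "step_arm", "payload": {
  "increments": [
    [6,0,0,0,0,0,0.28],
    [12,0,0,0,0,0,0.28],
    [18,0,0,0,0,0,0.28],
    [24,0,0,0,0,0,0.28],
    [30,0,0,0,0,0,0.28]
  ]
}}

```text
t: 10.45
tcp_pos: [601.6, -46.5, 6.8]
orientation: [[0.123, 0.992, -0.0], [0.992, -0.123, 0.0], [0.0, -0.0, -1.0]]
force: [-0.2, -1.0, -0.6]
width: 24.0
finger_force: 0.4
```

```bash
python3 -c "
from h import *
st();t=np.radians(82.9);X=np.array([np.cos(t),np.sin(t)])
r=np.array([618.1,92.4])
go(*(r+X*-81),6,-7.1)"
```

```text
10.45 [601.6 -46.5   6.8] yaw -7.08 F [-0.2 -1.  -0.6] q [-0.22  0.53  1.62  0.    0.99 -0.1 ] w 24.0
shift [58.9 -0.8  0.8] turn [-0.   -0.    0.02] dist 58.9
```

Emit:
{"api": "step_arm", "payload": {
  "increments": [
    [6,0,0,0,0,0,0.28],
    [12,0,0,0,0,0,0.28],
    [18,0,0,0,0,0,0.28],
    [24,0,0,0,0,0,0.28],
    [29,0,0,0,0,0,0.28]
  ]
}}

```text
t: 10.95
tcp_pos: [605.2, -17.6, 6.8]
orientation: [[0.123, 0.992, -0.0], [0.992, -0.123, 0.0], [0.0, -0.0, -1.0]]
force: [-0.3, -1.2, -0.9]
width: 24.0
finger_force: 0.4
```

Emit:
{"api": "step_arm", "payload": {
  "increments": [
    [4,0,0,0,0,0,0.28],
    [8,0,0,0,0,0,0.28],
    [12,0,0,0,0,0,0.28],
    [16,0,0,0,0,0,0.28],
    [20,0,0,0,0,0,0.28]
  ]
}}

```text
t: 11.45
tcp_pos: [607.6, 1.9, 6.8]
orientation: [[0.123, 0.992, 0.0], [0.992, -0.123, -0.0], [-0.0, 0.0, -1.0]]
force: [0.1, -0.7, -0.9]
width: 23.9
finger_force: 0.4
```

Emit:
{"api": "step_arm", "payload": {
  "increments": [
    [1,0,0,0,0,0,0.28],
    [2,0,0,0,0,0,0.28],
    [3,0,0,0,0,0,0.28],
    [4,0,0,0,0,0,0.28],
    [5,0,0,0,0,0,0.28]
  ]
}}

```text
t: 11.95
tcp_pos: [608.2, 6.5, 6.8]
orientation: [[0.123, 0.992, 0.0], [0.992, -0.123, -0.0], [-0.0, 0.0, -1.0]]
force: [-0.2, -0.7, -0.6]
width: 23.9
finger_force: 0.4
```

```bash
python3 -c "
from h import *
st();t=np.radians(82.9);X=np.array([np.cos(t),np.sin(t)])
r=np.array([618.1,92.4])
go(*(r+X*-81),6,-7.1)
im=snapshot('top')[:,:,::-1];cv2.imwrite('pics/t4.png',im);w=snapshot('wrist')[:,:,::-1]
cv2.imwrite('pics/j4.png',np.hstack([cv2.resize(im[180:255,220:300],(427,400),interpolation=cv2.INTER_CUBIC),cv2.resize(w[0:480,120:520],(333,400),interpolation=cv2.INTER_AREA)]))"
```

```text
11.95 [608.2   6.5   6.8] yaw -7.09 F [-0.2 -0.7 -0.6] q [-0.13  0.54  1.61 -0.    1.   -0.01] w 23.9
shift [ 5.4 -0.8  0.8] turn [0.   0.   0.01] dist 5.6
```

View pics/j4.png

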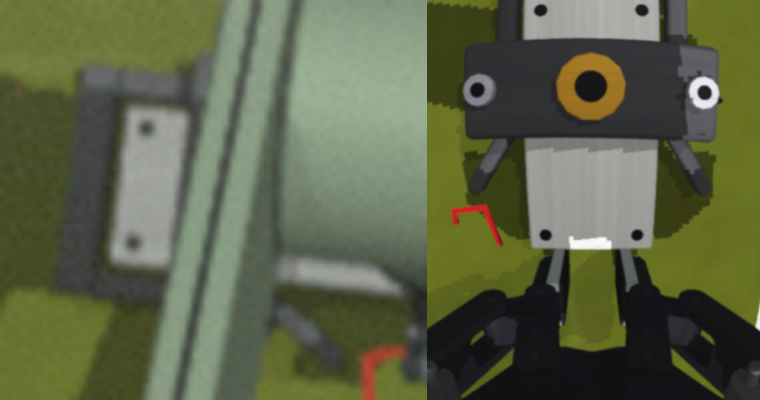

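Emit:
{"api": "step_arm", "payload": {
  "increments": [
    [1,0,0,0,0,0,0.28],
    [2,0,0,0,0,0,0.28],
    [3,0,0,0,0,0,0.28],
    [3.5,0,0,0,0,0,0.28],
    [4,0,0,0,0,0,0.28]
  ]
}}

```text
t: 12.55
tcp_pos: [608.7, 10.6, 6.8]
orientation: [[0.123, 0.992, -0.0], [0.992, -0.123, -0.0], [-0.0, -0.0, -1.0]]
force: [-0.6, -1.0, 0.9]
width: 23.8
finger_force: 0.5
```

Emit:
{"api": "step_arm", "payload": {
  "increments": [
    [0.3,0,0,0,0,0,0.28],
    [0.6,0,0,0,0,0,0.28],
    [0.9,0,0,0,0,0,0.28],
    [1.2,0,0,0,0,0,0.28],
    [1.5,0,0,0,0,0,0.28]
  ]
}}

```text
t: 13.05
tcp_pos: [608.8, 11.6, 6.8]
orientation: [[0.123, 0.992, -0.0], [0.992, -0.123, -0.001], [-0.001, -0.0, -1.0]]
force: [-0.4, -3.4, 0.0]
width: 23.4
finger_force: 1.6
```

Force begins to rise; continue in half-millimetres.

Emit:
{"api": "step_arm", "payload": {
  "increments": [
    [0.2,0,0,0,0,0,0.28],
    [0.4,0,0,0,0,0,0.28],
    [0.6,0,0,0,0,0,0.28],
    [0.8,0,0,0,0,0,0.28],
    [1,0,0,0,0,0,0.28]
  ]
}}

```text
t: 13.55
tcp_pos: [608.8, 11.8, 6.8]
orientation: [[0.123, 0.992, -0.001], [0.992, -0.123, -0.002], [-0.002, -0.0, -1.0]]
force: [-2.1, -7.6, 1.0]
width: 23.7
finger_force: 3.5
```

```bash
python3 -c "
from h import *
st();print(monitor.sense()['torque'])"
```

```text
13.55 [608.8  11.8   6.8] yaw -7.06 F [-2.1 -7.6  1. ] q [-0.12  0.54  1.6  -0.    1.    0.  ] w 23.7
[-1.08096367  0.25537459  0.01984321]
```

Emit:
{"api": "step_arm", "payload": {
  "increments": [
    [0.4,0,0,0,0,0,0.28],
    [0.8,0,0,0,0,0,0.28],
    [1.2,0,0,0,0,0,0.28],
    [1.6,0,0,0,0,0,0.28],
    [1.6,0,0,0,0,0,0.28]
  ]
}}

```text
t: 14.05
tcp_pos: [608.7, 11.9, 6.8]
orientation: [[0.123, 0.992, -0.001], [0.992, -0.123, -0.004], [-0.004, -0.001, -1.0]]
force: [-2.6, -10.4, 1.2]
width: 24.0
finger_force: 5.3
```

Emit:
{"api": "step_arm", "payload": {
  "increments": [
    [-3,0,0,0,0,0,0.28],
    [-8,0,0,0,0,0,0.28],
    [-15,0,0,0,0,0,0.28],
    [-20,0,0,0,0,0,0],
    [-20,0,0,0,0,0,0]
  ]
}}

```text
t: 14.55
tcp_pos: [606.7, -5.7, 6.8]
orientation: [[0.124, 0.992, 0.0], [0.992, -0.124, 0.0], [0.0, 0.0, -1.0]]
force: [0.7, -0.7, -0.0]
width: 0.3
finger_force: 0.0
```

```bash
python3 -c "
from h import *
st()
im=snapshot('top')[:,:,::-1];w=snapshot('wrist')[:,:,::-1]
cv2.imwrite('pics/j5.png',np.hstack([cv2.resize(im[190:235,225:270],(380,380),interpolation=cv2.INTER_CUBIC),cv2.resize(w[0:380,110:520],(410,380),interpolation=cv2.INTER_AREA)]))"
```

```text
14.55 [606.7  -5.7   6.8] yaw -7.12 F [ 0.7 -0.7 -0. ] q [-0.15  0.54  1.61  0.    1.   -0.03] w 0.3
```

View pics/j5.png

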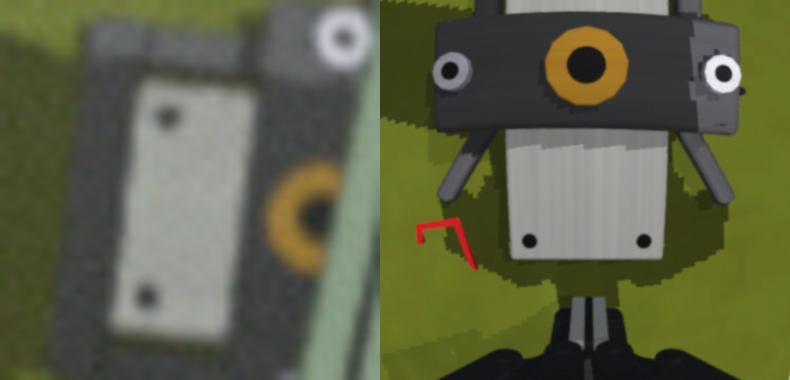

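Emit:
{"api": "step_arm", "payload": {
  "increments": [
    [5,0,0,0,0,0,0],
    [10,0,0,0,0,0,0],
    [14,0,0,0,0,0,0],
    [16,0,0,0,0,0,0],
    [17.5,0,0,0,0,0,0]
  ]
}}

```text
t: 15.15
tcp_pos: [608.7, 11.7, 6.8]
orientation: [[0.122, 0.993, -0.0], [0.993, -0.122, -0.002], [-0.002, -0.0, -1.0]]
force: [-1.5, -5.8, 0.4]
width: 0.2
finger_force: 2.7
```

Emit:
{"api": "step_arm", "payload": {
  "increments": [
    [0.6,0,0,0,0,0,0],
    [1.2,0,0,0,0,0,0],
    [1.8,0,0,0,0,0,0],
    [2.4,0,0,0,0,0,0],
    [3,0,0,0,0,0,0]
  ]
}}

```text
t: 15.65
tcp_pos: [608.6, 11.9, 6.8]
orientation: [[0.123, 0.992, -0.002], [0.992, -0.123, -0.005], [-0.005, -0.001, -1.0]]
force: [-2.9, -12.2, 1.5]
width: 0.0
finger_force: 5.7
```

Emit:
{"api": "step_arm", "payload": {
  "increments": [
    [-4,0,0,0,0,0,0],
    [-15,0,0,0,0,0,0],
    [-40,0,0,0,0,0,0],
    [-70,0,-20,0,0,0,0],
    [-100,0,-60,0,0,0,0]
  ]
}}

```text
t: 16.15
tcp_pos: [593.2, -83.9, 63.5]
orientation: [[0.123, 0.992, -0.008], [0.992, -0.123, 0.003], [0.002, -0.009, -1.0]]
force: [-0.8, -0.3, -0.5]
width: 0.2
finger_force: 0.0
```

Emit:
{"api": "step_arm", "payload": {
  "increments": [
    [-40,0,-25,0,0,0,0],
    [-80,0,-50,0,0,0,0],
    [-120,0,-75,0,0,0,0],
    [-140,0,-100,0,0,0,0],
    [-140,0,-100,0,0,0,0]
  ]
}}

```text
t: 16.65
tcp_pos: [582.0, -227.9, 171.9]
orientation: [[0.127, 0.992, 0.009], [0.992, -0.127, -0.005], [-0.004, 0.01, -1.0]]
force: [0.1, -0.3, 0.0]
width: 0.2
finger_force: 0.0
```

```bash
python3 -c "
from h import *
st()
im=snapshot('top')[:,:,::-1];w=snapshot('side')[:,:,::-1]
cv2.imwrite('pics/j6.png',np.hstack([cv2.resize(im[180:255,220:310],(480,400),interpolation=cv2.INTER_CUBIC),cv2.resize(w[165:255,275:345],(311,400),interpolation=cv2.INTER_CUBIC)]))"
```

```text
16.65 [ 582.  -227.9  171.9] yaw -7.32 F [ 0.1 -0.3  0. ] q [-0.51  0.35  1.48 -0.    1.3  -0.38] w 0.2
```

View pics/j6.png

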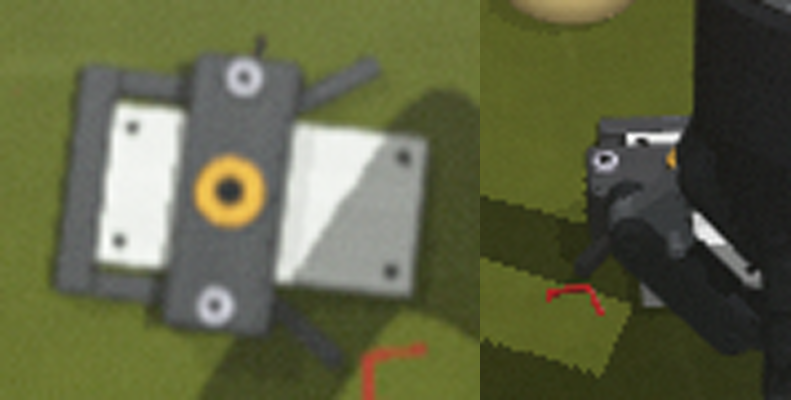

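The picture shows the front edge of the plate flush against the stop, at crop column 97–113. The plate is square and centred between the rails, with its rear end at about (420,215). I'm handing it in.

```bash
python3 -c "
from h import *
print(job.finish_job())"
```

```text
the job is handed in; nothing more can be done
None
```

The plate is home against the stop block, square in its channel under the bridge; the job was handed in at about 17 s with the robot clear of everything.

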